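Put the washer tins back in their dishes

TASK

Put the four round copper washer tins back in their dishes: the largest tin upright in the largest dish, the next largest in the next largest dish, and so on down to the smallest in the smallest. Set each one down rather than dropping or tossing it, and leave the square copper tin and the black tiller grip lying where they are.

Things in the scene. Friction and masses are not known exactly. Their poses are not given: they have to be found in the camera images.
- tin_a: Loose round copper washer tin, the largest of the four: closed upright cylinder, straight sides, diameter 60 mm, height 36 mm (all four tins are equally tall). Origin at the centre of its underside, z up along its axis.
- tin_b: Loose round copper washer tin, the second largest of the four: closed upright cylinder, straight sides, diameter 48 mm, height 36 mm (all four tins are equally tall). Origin at the centre of its underside, z up along its axis.
- tin_c: Loose round copper washer tin, the second smallest of the four: closed upright cylinder, straight sides, diameter 36 mm, height 36 mm (all four tins are equally tall). Origin at the centre of its underside, z up along its axis.
- tin_d: Loose round copper washer tin, the smallest of the four: closed upright cylinder, straight sides, diameter 25 mm, height 36 mm (all four tins are equally tall). Origin at the centre of its underside, z up along its axis.
- dish_a: Shallow round dark steel dish, the largest of the four, fixed to the bench: inner diameter 80 mm (20 mm more than the tin that belongs in it), outer diameter 88 mm, lip 10 mm above the bench, inner floor 3 mm above the bench. Origin on its axis at bench height, z up.
- dish_b: Shallow round dark steel dish, the second largest of the four, fixed to the bench: inner diameter 68 mm (20 mm more than the tin that belongs in it), outer diameter 76 mm, lip 10 mm above the bench, inner floor 3 mm above the bench. Origin on its axis at bench height, z up.
- dish_c: Shallow round dark steel dish, the second smallest of the four, fixed to the bench: inner diameter 56 mm (20 mm more than the tin that belongs in it), outer diameter 64 mm, lip 10 mm above the bench, inner floor 3 mm above the bench. Origin on its axis at bench height, z up.
- dish_d: Shallow round dark steel dish, the smallest of the four, fixed to the bench: inner diameter 45 mm (20 mm more than the tin that belongs in it), outer diameter 53 mm, lip 10 mm above the bench, inner floor 3 mm above the bench. Origin on its axis at bench height, z up.
- square_tin: Loose square copper tin, 46 x 46 mm, 30 mm tall; not one of the round tins, stays where it is. Origin at the centre of its underside, x and y along its sides.
- tiller_grip: Loose black cast tiller grip lying on the bench, 110 mm long along its own x, up to 36 mm wide, 33 mm high; stays where it is. Origin under its middle at bench height. Unlisted and free to be nudged, a flat steel throttle cam (8 mm high) and a rusty trim pin (12 mm high, 95 mm long) also lie among the tins; all else stands at the bench's back and sides.
Things that resemble listed ones, but are neither listed nor needed, are in the scene too. Leave any pink or yellow look-alike of the dish_a alone.

How it is judged:
By the outcome, as a careful person would: the job done as asked, in the order asked, and still so for the second after the job is handed in, with the robot touching nothing.
It also fails if it takes over 96 s, if anything falls off the work surface, if the arm or the gripper's body presses on something with over 40 N, if the wrist force passes 120 N, or if a joint passes its speed limit or range.

ROBOT

A 6-joint arm with a two-finger parallel gripper is mounted at the origin on the work surface. World frame = base frame: x ahead of the robot, y to its left, z up, the work surface at z = 0. Lengths are in m, angles in rad, forces in N, time in s.
With the tool pointing down it reaches from about 0.25 to 0.775 m from the base axis. Payload 4 kg.
Tool frame: the origin (TCP) lies on the centre line of the jaws, within the pads' length; the fingertips stand 25 mm ahead of it and the grasp point (between the pads) lies 6 mm ahead of it; z points along the fingers, y is the line along which they close (so a half turn about z gives the same grasp; the last joint's range is limited). The gripper opens to 85 mm and grips with 20 to 120 N. Pads are 22 mm wide; open, the fingers measure 114 mm over their backs; the gripper's body (76 mm by 85 mm) begins 54 mm behind the grasp point. The pads swing forward as they close: fully open they stand 13 mm farther back than shut.
Start: joints at [1.113, 0.087, 1.371, -0, 1.684, -0.103], TCP at [0.191, 0.516, 0.256] pointing down, gripper open.
Joint ranges: [-3.1, 3.1], [-0.76, 2.03], [0.27, 2.55], [-1.08, 4.22], [0.17, 2.65], [-2.57, 2.57]. Speed limits (rad/s): [2.79, 2.79, 3.14, 3.14, 3.14, 3.14].

INTERFACE

Orientations are given as a unit quaternion [w, x, y, z].
In Python, from cell import arm, optics gives the robot as it stands.
- The arm moves only by the tool move_arm, never from a script. Its arguments are lists of equal length, an entry for each row: "dp": the shift along the world's x, y, z normalised to -1 to 1, where 1 is 0.1 m, a list of three; "angular": the turn, a rotation vector about the world's x, y, z normalised to -1 to 1, where 1 is 90 degrees, a list of three; "claw": the opening, from -1 (shut) to 1 (fully open). In form: {"dp": [[dx, dy, dz], ...], "angular": [[rx, ry, rz], ...], "claw": [claw, ...]}. A call has 1 to 10 rows; each row is the pose to reach, as a shift and turn from the pose commanded when the call began; what a row does not reach only later rows make up. A row lasts 1/10 s, in which the tool goes at most 50 mm and 8.59 degrees, less where a joint would pass 70% of its speed; a pose out of reach is approached as far as the arm can. A call with a number of a shift or a turn outside -1 to 1 is refused whole. A call with a gripper value outside its range is refused whole. The fingers move at their own pace and stop on an object; "newtons" is the grip in N (left out, the last holds). Time passes only in rows, so rows that repeat a pose let the fingers close. It gives the time, the measured TCP pose, the force, the opening and the grip force at its end, in the units of the state.
- arm.get_state(): the state, without advancing time (a new reading comes with each control period).
- optics.snapshot(name): name is "side" or "top" or "wrist"; returns the picture (480x640x3 uint8, red, green, blue); there is no depth.
- optics.camera_model(name): a dict with "K" (3x3 intrinsics, pixels), "k1" (the pictures are not rectified: a ray, as slopes to the right and down, at radius r is drawn at 1 + k1 r^2 times it, then the intrinsics apply), "R" (3x3) and "t" (3): a world point X has camera coordinates R X + t. Camera axes: x right, y down, z forward; pixel columns grow to the right and rows downward; lengths in m; the calibration is good to about 2 mm. A picture is of the moment at which its call begins: read the wrist's pose just before it. camera_model takes no time and is no camera call; for the wrist camera it gives the pose at the moment of the call.
- arm.job_done(): hands the job in; it is judged then, once.
Trained networks look in the newest picture that a camera, given by its name, has taken for a name from the list of things; names that differ only in an ending like _2 or _b are one class to them, and where a whole thing is asked for, a point or a joint stands for the part that bears it (a point fixed in the world has none). Each returns a list of dicts, best first, with "score" (0 to 1); they miss things now and then, are a little off and sometimes report something else, mostly with a low value. They report only what shows in the picture. A call takes as long as a camera call. They do not tell look-alikes from the thing itself.
- optics.spot_in(camera, thing): "bbox" ([left, top, right, bottom] in pixels, round what is visible of it).
- optics.silhouettes(camera, thing): "pixels" (480x640 bool, what is visible of it) and "bbox" ([left, top, right, bottom] in pixels, round what is visible of it).
The state is a dict: "time_s": time; "joints": joint angles; "joint_vel": joint speeds; "joint_torque": joint torques, N m; "tcp_pos": TCP position; "ee_rot": TCP orientation; "wrist_force": force on the tool from outside, world axes, zero at the start; "wrist_torque": the same for the moment, N m; "finger_gap": finger opening in m; "gripper_force": force on a finger pad.
Only numpy, scipy, OpenCV 4.12 (cv2) and the standard library are available. Lean on these libraries where they do the work, as an engineer would, in place of code of your own. Each camera call takes 0.05 s, during which the arm holds its last target. There are 200 camera calls.

## Working session

There is one attempt and no reset: what is moved stays moved. The work goes in short steps, Python scripts to look and compute and a tool call to move; the robot and the scene stay as the last step left them, time stands still between calls to the robot, and variables do not carry over. Pictures are saved under pics/ and viewed, at most 14 in all, crops included, and the job is handed in when it is done.

Besides the shell and the picture viewer there is one more tool, called as name(argument=value, ...), one argument or row to a line, values as JSON. move_arm: Moves the arm, as the interface text tells. Scaled input: -1 to 1 covers 0.1 m each way for a shift and 90 degrees each way for a turn. Its arguments: {"type":"object","properties":{"dp":{"type":"array","items":{"type":"array","items":{"type":"number"}}},"angular":{"type":"array","items":{"type":"array","items":{"type":"number"}}},"claw":{"type":"array","items":{"type":"number"}},"newtons":{"type":"number"}},"required":["dp","angular","claw"]}

```bash
ls; mkdir -p pics
python3 - <<'E'
from cell import arm, optics
import cv2
s=arm.get_state(); print(s)
for n in ("top","side"):
    im=optics.snapshot(n); cv2.imwrite(f"pics/{n}0.png",im[:,:,::-1])
    m=optics.camera_model(n); print(n,m)
E
```

```text
pics
{'time_s': 0.0, 'joints': array([ 1.11291562e+00,  8.79709013e-02,  1.37227466e+00, -5.83339422e-06,
        1.68360688e+00, -1.03114240e-01]), 'joint_vel': array([-0.00149549,  0.00026511, -0.0028894 , -0.00072553, -0.00133702,
       -0.00137987]), 'joint_torque': array([-4.50318348e-04, -3.51866877e+01, -3.13272572e+01, -1.87639162e-04,
        1.06582177e-02, -1.13237317e-05]), 'tcp_pos': array([0.1908683 , 0.51534089, 0.25512003]), 'ee_rot': array([-3.10006481e-04,  1.76454681e-01,  9.84308117e-01, -1.08653415e-03]), 'wrist_force': array([-0.1153367 ,  0.07357101, -0.11662968]), 'wrist_torque': array([ 0.00759922, -0.03790263, -0.02337295]), 'gripper_force': 0.0, 'finger_gap': 0.08558533483370617}
top {'K': array([[476.22424976,   0.        , 320.54562998],
       [  0.        , 476.22424976, 245.07446904],
       [  0.        ,   0.        ,   1.        ]]), 'k1': 0.018495827455578956, 'R': array([[-0.01104342, -0.99962822, -0.02492911],
       [-0.98923364,  0.01456008, -0.14561872],
       [ 0.14592755,  0.02305259, -0.98902666]]), 't': array([-0.04157815,  0.48819593,  1.11515605])}
side {'K': array([[521.66729933,   0.        , 311.13931033],
       [  0.        , 521.66729933, 234.53197146],
       [  0.        ,   0.        ,   1.        ]]), 'k1': 0.03849467710111018, 'R': array([[-0.97869206, -0.20529111,  0.00417324],
       [-0.12805418,  0.59433771, -0.79395517],
       [ 0.16051162, -0.77757202, -0.60796198]]), 't': array([0.45951814, 0.13878055, 0.98599739])}
```

View pics/top0.png

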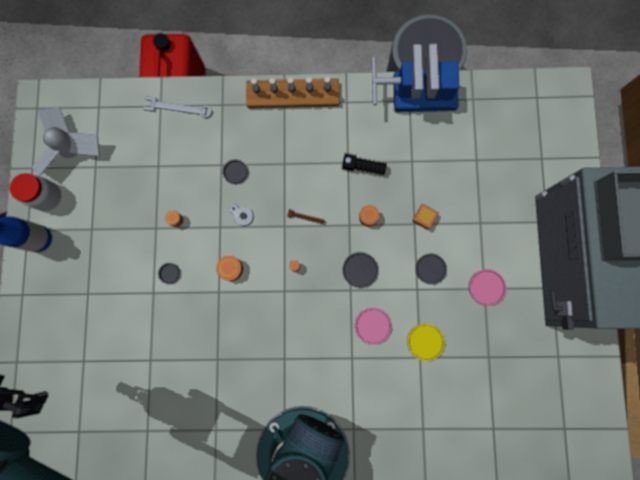

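View pics/side0.png

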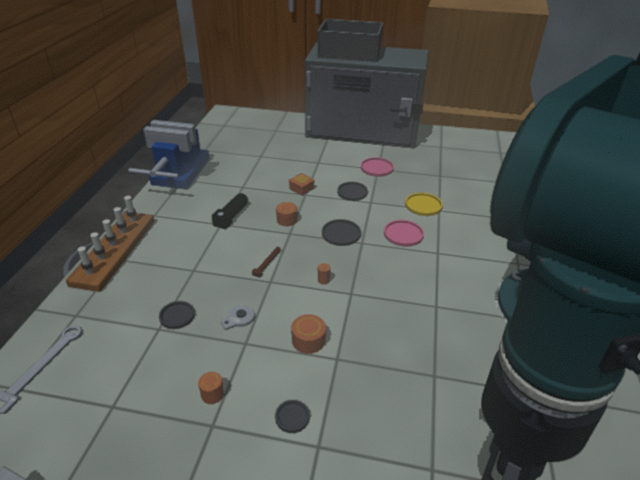

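The top picture shows four round tins at about (175,219), (230,268), (295,266) and (370,215), and the square tin at (427,216). The dark dishes are at (235,172), (169,273), (360,270) and (431,269). The pink and yellow look-alikes are lower right. The side picture agrees. Next I localise them by matching projected model outlines to the masks.

```bash
cat > h.py <<'E'
import numpy as np, cv2
from scipy.optimize import least_squares
from cell import arm, optics
def proj(m,X):
    c=np.asarray(X)@m["R"].T+m["t"]; s=c[:,:2]/c[:,2:]; s=s*(1+m["k1"]*(s**2).sum(1,keepdims=True))
    return s@m["K"][:2,:2].T+m["K"][:2,2]
A=np.linspace(0,2*np.pi,72,endpoint=False)
def hull(m,x,y,d,h):
    P=np.concatenate([np.c_[x+d/2*np.cos(A),y+d/2*np.sin(A),0*A+z] for z in (0,h)])
    return cv2.convexHull(proj(m,P).astype(np.float32))
def cen(c):
    M=cv2.moments(c); return np.array([M["m10"],M["m01"]])/M["m00"], M["m00"]
def locate(m,mask,h,d0=.05):
    v,u=np.nonzero(mask); t=np.array([u.mean(),v.mean()]); a=len(u)
    def r(p):
        c,ar=cen(hull(m,*p,h)); return [*(c-t),(np.sqrt(ar)-np.sqrt(a))]
    # start from ray to plane
    best=least_squares(r,[.45,0,d0],x_scale=[.01,.01,.01])
    return best.x
def find(cam,thing,h,n=8,smin=.3):
    m=optics.camera_model(cam); out=[]
    for o in optics.silhouettes(cam,thing)[:n]:
        if o["score"]<smin: continue
        x=locate(m,o["pixels"],h); out.append((round(o["score"],2),o["bbox"],x.round(4)))
    return out
E
python3 - <<'E'
from h import *
for cam in ("top","side"):
    optics.snapshot(cam)
    for th,h in (("tin_a",.036),("dish_a",.010),("square_tin",.03),("tiller_grip",.033)):
        print(cam,th)
        for o in find(cam,th,h): print("  ",o[0],np.round(o[1]).astype(int),o[2])
E
```

```text
top tin_a
   0.68 [163 212 186 226] [ 0.5605  0.3158 -0.0356]
   0.66 [217 258 243 279] [ 0.4351  0.1758 -0.0584]
   0.55 [287 259 299 275] [0.4391 0.0173 0.0209]
   0.53 [357 207 383 225] [ 0.5607 -0.1665 -0.0496]
top dish_a
   0.95 [341 253 380 286] [ 0.4291 -0.1423  0.0852]
   0.91 [473 269 505 306] [ 0.3827 -0.4497  0.0856]
   0.89 [222 161 249 184] [0.6847 0.1697 0.0644]
   0.67 [355 310 389 344] [ 0.2939 -0.1694  0.0872]
   0.65 [160 264 177 281] [0.4274 0.3284 0.0512]
   0.65 [404 323 445 362] [ 0.2544 -0.294   0.0873]
top square_tin
   0.64 [411 207 439 229] [ 0.5558 -0.3046  0.051 ]
top tiller_grip
   0.72 [342 155 387 176] [ 0.6916 -0.1557  0.0636]
   0.32 [360 206 382 226] [ 0.5605 -0.1664  0.0464]
side tin_a
   0.91 [198 372 226 405] [0.5645 0.3159 0.0345]
   0.78 [319 265 329 284] [ 0.4413  0.0137 -0.0233]
   0.75 [275 205 298 225] [ 0.5608 -0.1703  0.0463]
   0.56 [291 314 327 351] [0.4379 0.1736 0.0591]
side dish_a
   0.93 [323 219 362 247] [ 0.4308 -0.1442  0.0869]
   0.83 [274 398 310 431] [0.4299 0.3288 0.0513]
   0.76 [386 220 424 248] [ 0.2953 -0.1722 -0.0866]
   0.75 [405 195 442 215] [ 0.2565 -0.2959 -0.0868]
   0.73 [159 302 194 328] [ 0.6881  0.1678 -0.0617]
   0.63 [361 159 394 179] [ 0.3837 -0.4493 -0.088 ]
   0.59 [341 180 368 204] [ 0.4295 -0.3179  0.0719]
side square_tin
   0.62 [289 175 316 194] [ 0.5587 -0.3066  0.0545]
side tiller_grip
   0.73 [213 197 250 228] [ 0.6954 -0.1544  0.0606]
```

Both cameras agree to about 3 mm:

| Item | Tin (x, y) | Dish (x, y) |
|---|---|---|
| a | (.4365, .1747) | (.430, -.143) |
| b | (.5608, -.1684) | (.430, -.318) |
| c | (.5625, .316) | (.6865, .169) |
| d | (.440, .0155) | (.4285, .3286) |

Fitted diameters match the given sizes. I'll place them in the order a, b, c, d.

move_arm(
  dp=[
    [0.2,-0.28,-0.13],
    [0.41,-0.57,-0.26],
    [0.61,-0.85,-0.39],
    [0.61,-0.85,-0.39],
  ],
  angular=[
    [0,0,0],
    [0,0,0],
    [0,0,0],
    [0,0,0],
  ],
  claw=[1,1,1,1],
  newtons=60,
)

```text
time_s: 1.0
tcp_pos: [0.2532, 0.4273, 0.2151]
ee_rot: [-0.0, 0.179, 0.984, -0.002]
wrist_force: [-0.5, 0.1, 0.2]
finger_gap: 0.0852
gripper_force: 0.0
```

move_arm(
  dp=[
    [0.2,-0.28,-0.13],
    [0.41,-0.57,-0.26],
    [0.61,-0.85,-0.39],
    [0.61,-0.85,-0.39],
  ],
  angular=[
    [0,0,0],
    [0,0,0],
    [0,0,0],
    [0,0,0],
  ],
  claw=[1,1,1,1],
)

```text
time_s: 1.4
tcp_pos: [0.314, 0.3431, 0.1767]
ee_rot: [-0.001, 0.179, 0.984, -0.002]
wrist_force: [0.2, 1.2, -0.1]
finger_gap: 0.0854
gripper_force: 0.0
```

move_arm(
  dp=[
    [0.2,-0.28,-0.13],
    [0.41,-0.57,-0.26],
    [0.61,-0.85,-0.39],
    [0.61,-0.85,-0.39],
  ],
  angular=[
    [0,0,0],
    [0,0,0],
    [0,0,0],
    [0,0,0],
  ],
  claw=[1,1,1,1],
)

```text
time_s: 1.8
tcp_pos: [0.3749, 0.2588, 0.1381]
ee_rot: [-0.001, 0.178, 0.984, -0.001]
wrist_force: [-0.2, 0.4, 0.6]
finger_gap: 0.0853
gripper_force: 0.0
```

move_arm(
  dp=[
    [0.2,-0.28,0],
    [0.41,-0.57,0],
    [0.61,-0.85,0],
    [0.61,-0.85,0],
  ],
  angular=[
    [0,0,0],
    [0,0,0],
    [0,0,0],
    [0,0,0],
  ],
  claw=[1,1,1,1],
)

```text
time_s: 2.2
tcp_pos: [0.4373, 0.1748, 0.1405]
ee_rot: [0.001, 0.178, 0.984, 0.0]
wrist_force: [-0.1, 0.9, 0.2]
finger_gap: 0.0849
gripper_force: 0.0
```

Run:
```python
from h import *
im=optics.snapshot("wrist"); m=optics.camera_model("wrist")
s=arm.get_state(); print(s["tcp_pos"])
v=im[:,:,::-1].copy()
for d in (.06,): cv2.polylines(v,[hull(m,.4365,.1747,d,.036).astype(int)],True,(0,255,0),1)
for o in find("wrist","tin_a",.036): print(o)
w=cv2.resize(optics.snapshot("side")[:,:,::-1],None,fx=2,fy=2)
c=(proj(optics.camera_model("side"),[s["tcp_pos"]])[0]*2).astype(int); print(c)
w=w[max(0,c[1]-240):c[1]+240,max(0,c[0]-200):c[0]+200]
w=cv2.resize(w,(400,480)); v=cv2.resize(v,(400,480)); cv2.imwrite("pics/w1.png",np.hstack([v,w]))
```

```text
[0.4361345  0.17606199 0.14027778]
(0.94, [271.4, 190.1, 363.9, 292.1], array([0.4355, 0.1755, 0.0596]))
(0.7, [85.5, 292.5, 146.1, 346.6], array([0.4385, 0.0166, 0.0247]))
(0.6, [517.2, 293.4, 594.9, 363.6], array([0.5608, 0.3171, 0.0364]))
[618 564]
```

View pics/w1.png

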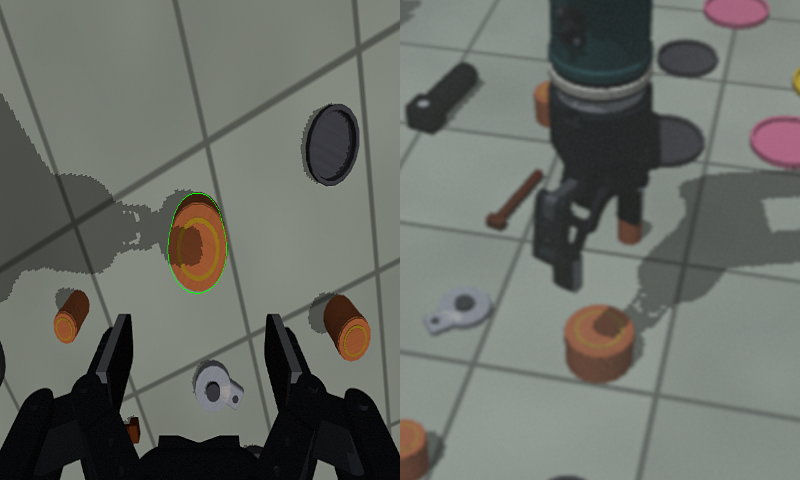

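The wrist picture shows tin_a right under the projected outline and midway between the fingers. The refined positions are a (.4358, .1755), c (.5610, .3170) and d (.4387, .0165).

move_arm(
  dp=[
    [0,0,-0.3],
    [0,0,-0.6],
    [0,0,-0.85],
    [0,0,-1],
    [0,0,-1],
  ],
  angular=[
    [0,0,0],
    [0,0,0],
    [0,0,0],
    [0,0,0],
    [0,0,0],
  ],
  claw=[1,1,1,1,1],
)

```text
time_s: 2.85
tcp_pos: [0.4323, 0.1768, 0.037]
ee_rot: [-0.003, 0.175, 0.985, -0.001]
wrist_force: [0.5, -0.5, -0.2]
finger_gap: 0.085
gripper_force: 0.0
```

move_arm(
  dp=[
    [0,0,-0.03],
    [0,0,-0.03],
    [0,0,-0.03],
    [0,0,-0.03],
    [0,0,-0.03],
    [0,0,-0.03],
  ],
  angular=[
    [0,0,0],
    [0,0,0],
    [0,0,0],
    [0,0,0],
    [0,0,0],
    [0,0,0],
  ],
  claw=[1,0.2,0.2,0.2,0.2,0.2],
)

```text
time_s: 3.45
tcp_pos: [0.4363, 0.1762, 0.0381]
ee_rot: [0.001, 0.177, 0.984, 0.001]
wrist_force: [-1.0, 0.7, 5.6]
finger_gap: 0.0578
gripper_force: 65.5
```

move_arm(
  dp=[
    [0,0,0.15],
    [0,0,0.4],
    [0,0,0.7],
    [0,0,0.8],
    [0,0,0.8],
  ],
  angular=[
    [0,0,0],
    [0,0,0],
    [0,0,0],
    [0,0,0],
    [0,0,0],
  ],
  claw=[0.2,0.2,0.2,0.2,0.2],
)

```text
time_s: 3.95
tcp_pos: [0.4361, 0.176, 0.1177]
ee_rot: [0.002, 0.177, 0.984, 0.001]
wrist_force: [-0.7, -1.1, -2.5]
finger_gap: 0.0581
gripper_force: 65.2
```

move_arm(
  dp=[
    [0,-0.15,0],
    [0,-0.4,0],
    [0,-0.7,0],
    [0,-1,0],
  ],
  angular=[
    [0,0,0],
    [0,0,0],
    [0,0,0],
    [0,0,0],
  ],
  claw=[0.2,0.2,0.2,0.2],
)

```text
time_s: 4.35
tcp_pos: [0.4335, 0.0749, 0.1138]
ee_rot: [-0.002, 0.176, 0.984, -0.0]
wrist_force: [1.3, -0.6, -3.8]
finger_gap: 0.058
gripper_force: 65.2
```

move_arm(
  dp=[
    [0,-0.3,0],
    [0,-0.6,0],
    [0,-0.9,0],
    [0,-1,0],
  ],
  angular=[
    [0,0,0],
    [0,0,0],
    [0,0,0],
    [0,0,0],
  ],
  claw=[0.2,0.2,0.2,0.2],
)

```text
time_s: 4.75
tcp_pos: [0.4337, -0.0263, 0.1141]
ee_rot: [-0.002, 0.178, 0.984, -0.0]
wrist_force: [-0.1, -0.6, -4.1]
finger_gap: 0.0578
gripper_force: 65.2
```

move_arm(
  dp=[
    [0,-0.3,0],
    [0,-0.6,0],
    [0,-0.9,0],
    [0,-1,0],
    [0,-1,0],
  ],
  angular=[
    [0,0,0],
    [0,0,0],
    [0,0,0],
    [0,0,0],
    [0,0,0],
  ],
  claw=[0.2,0.2,0.2,0.2,0.2],
)

```text
time_s: 5.25
tcp_pos: [0.4345, -0.1244, 0.115]
ee_rot: [-0.001, 0.178, 0.984, 0.001]
wrist_force: [1.0, 0.6, -3.5]
finger_gap: 0.0581
gripper_force: 65.4
```

Run:
```python
from h import *
im=optics.snapshot("wrist"); print(arm.get_state()["tcp_pos"],arm.get_state()["finger_gap"])
v=im[:,:,::-1]
for o in find("wrist","dish_a",.010): print(o)
w=cv2.resize(optics.snapshot("side")[:,:,::-1],None,fx=3,fy=3)
c=(proj(optics.camera_model("side"),[[.43,-.143,.06]])[0]*3).astype(int)
w=w[c[1]-240:c[1]+240,c[0]-200:c[0]+200]
v=cv2.resize(v,(400,480)); cv2.imwrite("pics/w2.png",np.hstack([v,w]))
```

```text
[ 0.43452497 -0.12352068  0.11515355] 0.0584092026406116
(0.87, [65.7, 0.0, 234.4, 131.6], array([ 0.3004, -0.1725,  0.08  ]))
(0.82, [5.3, 279.9, 117.1, 380.0], array([ 0.4311, -0.3162,  0.0757]))
(0.71, [2.0, 58.3, 6.7, 119.0], array([ 0.2798, -0.2589,  0.0065]))
(0.67, [219.4, 184.0, 355.9, 304.8], array([ 0.4163, -0.144 ,  0.0671]))
```

View pics/w2.png

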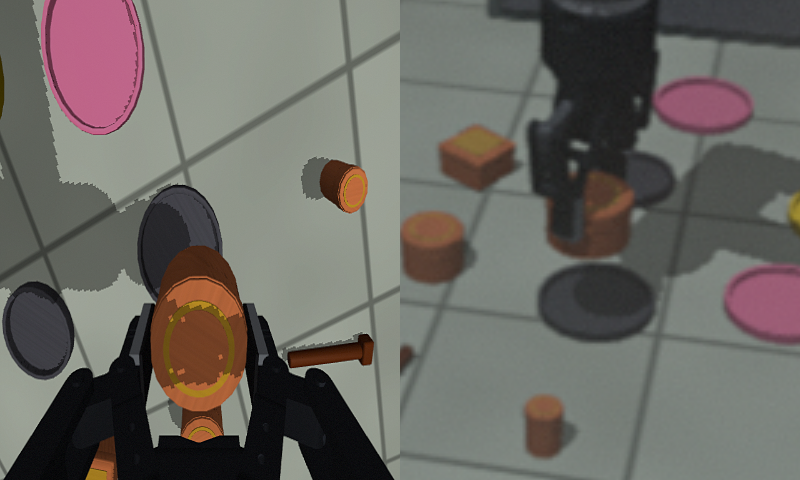

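The tin is held upright and dish_a lies just ahead of it. I need to check how low the near fingertip (crop pixel 570,237) hangs relative to the lip.

Run:
```python
from h import *
m=optics.camera_model("side"); c=(proj(m,[[.43,-.143,.06]])[0]*3).astype(int)
t=np.array([.4345,-.1235,.1152]); y=np.array([.347,.937,0])
for off in (.03,.037,.044):
  for ah in (15,20,25,30): print(off,ah,(proj(m,[t+y*off-[0,0,ah/1000]])[0]*3-c+[600,240]).round())
print("tin bottom rim", [ (proj(m,[[t[0]+.03*np.cos(a),t[1]+.03*np.sin(a),t[2]-.038]])[0]*3-c+[600,240]).round() for a in (0,1.2,1.57)])
```

```text
0.03 15 [570. 229.]
0.03 20 [570. 235.]
0.03 25 [569. 241.]
0.03 30 [569. 247.]
0.037 15 [565. 234.]
0.037 20 [564. 240.]
0.037 25 [564. 246.]
0.037 30 [564. 252.]
0.044 15 [559. 239.]
0.044 20 [559. 245.]
0.044 25 [559. 251.]
0.044 30 [559. 257.]
tin bottom rim [array([549., 230.]), array([568., 256.]), array([583., 260.])]
```

move_arm(
  dp=[
    [-0.04,-0.19,0],
    [-0.04,-0.19,-0.25],
    [-0.04,-0.19,-0.5],
    [-0.04,-0.19,-0.62],
    [-0.04,-0.19,-0.65],
    [-0.04,-0.19,-0.65],
  ],
  angular=[
    [0,0,0],
    [0,0,0],
    [0,0,0],
    [0,0,0],
    [0,0,0],
    [0,0,0],
  ],
  claw=[0.2,0.2,0.2,0.2,0.2,0.2],
)

```text
time_s: 6.0
tcp_pos: [0.4312, -0.1426, 0.0514]
ee_rot: [-0.0, 0.176, 0.984, 0.0]
wrist_force: [-0.7, 0.1, -1.6]
finger_gap: 0.0581
gripper_force: 65.7
```

move_arm(
  dp=[
    [0,0,-0.04],
    [0,0,-0.07],
    [0,0,-0.09],
    [0,0,-0.1],
    [0,0,-0.1],
    [0,0,-0.1],
  ],
  angular=[
    [0,0,0],
    [0,0,0],
    [0,0,0],
    [0,0,0],
    [0,0,0],
    [0,0,0],
  ],
  claw=[0.2,0.2,0.2,0.2,0.2,0.2],
)

```text
time_s: 6.6
tcp_pos: [0.4311, -0.1433, 0.0414]
ee_rot: [0.0, 0.177, 0.984, 0.0]
wrist_force: [0.4, 0.3, -3.1]
finger_gap: 0.058
gripper_force: 65.7
```

move_arm(
  dp=[
    [0,0,-0.01],
    [0,0,-0.015],
    [0,0,-0.015],
    [0,0,-0.015],
  ],
  angular=[
    [0,0,0],
    [0,0,0],
    [0,0,0],
    [0,0,0],
  ],
  claw=[0.2,0.2,0.2,0.2],
)

```text
time_s: 7.0
tcp_pos: [0.4313, -0.1434, 0.0412]
ee_rot: [0.0, 0.176, 0.984, -0.0]
wrist_force: [-3.8, 0.2, 5.6]
finger_gap: 0.0577
gripper_force: 66.6
```

Contact made. Next I release gently and lift.

move_arm(
  dp=[
    [0,0,0],
    [0,0,0],
    [0,0,0],
    [0,0,0],
    [0,0,0.1],
    [0,0,0.4],
    [0,0,0.8],
    [0,0,0.8],
  ],
  angular=[
    [0,0,0],
    [0,0,0],
    [0,0,0],
    [0,0,0],
    [0,0,0],
    [0,0,0],
    [0,0,0],
    [0,0,0],
  ],
  claw=[0.6,1,1,1,1,1,1,1],
)

```text
time_s: 7.8
tcp_pos: [0.4348, -0.145, 0.1268]
ee_rot: [0.006, 0.176, 0.984, -0.002]
wrist_force: [0.7, -0.3, 0.7]
finger_gap: 0.0855
gripper_force: 0.0
```

move_arm(
  dp=[
    [0.4,-0.08,0],
    [0.8,-0.16,0],
    [1,-0.25,0],
    [1,-0.25,0],
  ],
  angular=[
    [0,0,0],
    [0,0,0],
    [0,0,0],
    [0,0,0],
  ],
  claw=[1,1,1,1],
)

```text
time_s: 8.2
tcp_pos: [0.5331, -0.1691, 0.1198]
ee_rot: [0.001, 0.176, 0.984, -0.0]
wrist_force: [-1.0, 0.5, -0.2]
finger_gap: 0.085
gripper_force: 0.0
```

Run:
```python
from h import *
im=optics.snapshot("wrist"); print(arm.get_state()["tcp_pos"])
for o in find("wrist","tin_a",.036): print(o)
optics.snapshot("top"); print(find("top","tin_a",.036)); optics.snapshot("side"); print(find("side","tin_a",.036))
```

```text
[ 0.53153101 -0.16841892  0.11954866]
(0.86, [297.1, 244.6, 379.5, 337.2], array([ 0.5597, -0.1674,  0.0482]))
(0.85, [236.8, 0.1, 355.5, 134.4], array([ 0.4304, -0.1433,  0.0613]))
[(0.66, [285.0, 259.6, 300.2, 275.6], array([0.4383, 0.0169, 0.024 ])), (0.53, [164.6, 209.8, 182.8, 228.1], array([ 0.5598,  0.3153, -0.0312])), (0.5, [359.1, 258.7, 371.6, 262.4], array([ 0.4547, -0.1551,  0.017 ]))]
[(0.95, [275.8, 204.9, 297.3, 227.6], array([ 0.562 , -0.1689,  0.0476])), (0.81, [328.9, 213.1, 355.1, 241.4], array([ 0.4336, -0.1488, -0.0612])), (0.77, [201.8, 372.6, 224.8, 402.9], array([0.5647, 0.3145, 0.0345])), (0.63, [157.8, 298.9, 191.8, 328.0], array([0.6812, 0.1801, 0.0463])), (0.62, [316.1, 263.7, 331.1, 285.8], array([0.441 , 0.0155, 0.0236]))]
```

move_arm(
  dp=[
    [0.28,0.01,0],
    [0.28,0.01,-0.2],
    [0.28,0.01,-0.5],
    [0.28,0.01,-0.75],
    [0.28,0.01,-0.82],
    [0.28,0.01,-0.82],
    [0.28,0.01,-0.82],
  ],
  angular=[
    [0,0,0],
    [0,0,0],
    [0,0,0],
    [0,0,0],
    [0,0,0],
    [0,0,0],
    [0,0,0],
  ],
  claw=[1,1,1,1,1,1,1],
)

```text
time_s: 9.2
tcp_pos: [0.5597, -0.1675, 0.0394]
ee_rot: [0.001, 0.177, 0.984, -0.0]
wrist_force: [-0.1, -0.5, -0.2]
finger_gap: 0.0856
gripper_force: 0.0
```

move_arm(
  dp=[
    [0,0,0],
    [0,0,0],
    [0,0,0],
    [0,0,0],
    [0,0,0],
    [0,0,0],
  ],
  angular=[
    [0,0,0],
    [0,0,0],
    [0,0,0],
    [0,0,0],
    [0,0,0],
    [0,0,0],
  ],
  claw=[0.5,0,-0.1,-0.1,-0.1,-0.1],
)

```text
time_s: 9.8
tcp_pos: [0.5601, -0.1677, 0.0395]
ee_rot: [0.002, 0.176, 0.984, -0.0]
wrist_force: [-0.5, -0.1, 5.8]
finger_gap: 0.046
gripper_force: 62.4
```

move_arm(
  dp=[
    [0,0,0.15],
    [0,0,0.4],
    [0,0,0.7],
    [0,0,0.8],
    [0,0,0.8],
  ],
  angular=[
    [0,0,0],
    [0,0,0],
    [0,0,0],
    [0,0,0],
    [0,0,0],
  ],
  claw=[-0.1,-0.1,-0.1,-0.1,-0.1],
)

```text
time_s: 10.3
tcp_pos: [0.5601, -0.1677, 0.1201]
ee_rot: [0.002, 0.176, 0.984, -0.0]
wrist_force: [-0.5, -0.4, -1.8]
finger_gap: 0.046
gripper_force: 61.7
```

move_arm(
  dp=[
    [-0.15,-0.17,0],
    [-0.35,-0.4,0],
    [-0.55,-0.63,0],
    [-0.65,-0.75,0],
  ],
  angular=[
    [0,0,0],
    [0,0,0],
    [0,0,0],
    [0,0,0],
  ],
  claw=[-0.1,-0.1,-0.1,-0.1],
)

```text
time_s: 10.7
tcp_pos: [0.4917, -0.2429, 0.1155]
ee_rot: [-0.002, 0.177, 0.984, 0.001]
wrist_force: [0.5, -0.3, -1.7]
finger_gap: 0.0464
gripper_force: 61.8
```

move_arm(
  dp=[
    [-0.2,-0.23,0],
    [-0.4,-0.46,0],
    [-0.58,-0.68,0],
    [-0.64,-0.74,0],
    [-0.64,-0.74,0],
    [-0.64,-0.74,0],
  ],
  angular=[
    [0,0,0],
    [0,0,0],
    [0,0,0],
    [0,0,0],
    [0,0,0],
    [0,0,0],
  ],
  claw=[-0.1,-0.1,-0.1,-0.1,-0.1,-0.1],
)

```text
time_s: 11.3
tcp_pos: [0.4304, -0.3154, 0.1172]
ee_rot: [-0.0, 0.176, 0.984, 0.001]
wrist_force: [0.2, -0.0, -2.0]
finger_gap: 0.0462
gripper_force: 61.9
```

move_arm(
  dp=[
    [0,-0.02,-0.2],
    [0,-0.02,-0.45],
    [0,-0.02,-0.62],
    [0,-0.02,-0.68],
    [0,-0.02,-0.71],
    [0,-0.02,-0.72],
    [0,-0.02,-0.72],
  ],
  angular=[
    [0,0,0],
    [0,0,0],
    [0,0,0],
    [0,0,0],
    [0,0,0],
    [0,0,0],
    [0,0,0],
  ],
  claw=[-0.1,-0.1,-0.1,-0.1,-0.1,-0.1,-0.1],
)

```text
time_s: 12.0
tcp_pos: [0.4309, -0.3185, 0.0469]
ee_rot: [0.001, 0.176, 0.984, -0.0]
wrist_force: [0.7, 0.5, -1.5]
finger_gap: 0.0461
gripper_force: 61.9
```

move_arm(
  dp=[
    [0,0,-0.02],
    [0,0,-0.035],
    [0,0,-0.045],
    [0,0,-0.05],
    [0,0,-0.05],
    [0,0,-0.05],
  ],
  angular=[
    [0,0,0],
    [0,0,0],
    [0,0,0],
    [0,0,0],
    [0,0,0],
    [0,0,0],
  ],
  claw=[-0.1,-0.1,-0.1,-0.1,-0.1,-0.1],
)

```text
time_s: 12.6
tcp_pos: [0.4303, -0.3185, 0.0425]
ee_rot: [0.0, 0.177, 0.984, -0.0]
wrist_force: [-2.9, 1.6, 6.4]
finger_gap: 0.0457
gripper_force: 62.6
```

move_arm(
  dp=[
    [0,0,0],
    [0,0,0],
    [0,0,0],
    [0,0,0],
    [0,0,0.1],
    [0,0,0.4],
    [0,0,0.8],
    [0,0,0.8],
  ],
  angular=[
    [0,0,0],
    [0,0,0],
    [0,0,0],
    [0,0,0],
    [0,0,0],
    [0,0,0],
    [0,0,0],
    [0,0,0],
  ],
  claw=[0.4,1,1,1,1,1,1,1],
)

```text
time_s: 13.4
tcp_pos: [0.4332, -0.321, 0.1284]
ee_rot: [0.006, 0.176, 0.984, -0.004]
wrist_force: [-0.1, 0.4, 0.7]
finger_gap: 0.0855
gripper_force: 0.0
```

move_arm(
  dp=[
    [0.1,0.4,0],
    [0.15,0.8,0],
    [0.2,1,0],
  ],
  angular=[
    [0,0,0],
    [0,0,0],
    [0,0,0],
  ],
  claw=[1,1,1],
)

```text
time_s: 13.7
tcp_pos: [0.45, -0.2158, 0.1211]
ee_rot: [-0.0, 0.176, 0.984, 0.001]
wrist_force: [-0.5, -0.3, 0.5]
finger_gap: 0.0856
gripper_force: 0.0
```

Run:
```python
from h import *
optics.snapshot("wrist"); print(arm.get_state()["tcp_pos"])
for o in find("wrist","tin_a",.036): print(o)
im=optics.snapshot("side"); print(find("side","tin_a",.036))
cv2.imwrite("pics/s3.png",cv2.resize(im[120:320,240:480,::-1],None,fx=3,fy=3))
```

```text
[ 0.45064535 -0.21374602  0.12104281]
(0.85, [369.0, 133.1, 486.1, 247.9], array([ 0.4342, -0.1408,  0.0613]))
(0.71, [344.9, 107.4, 487.0, 250.3], array([ 0.4102, -0.1497,  0.0443]))
(0.65, [104.2, 237.1, 205.7, 327.7], array([ 0.4339, -0.3193,  0.0476]))
[(0.84, [338.7, 175.3, 359.5, 194.4], array([ 0.4346, -0.3253,  0.049 ])), (0.72, [196.3, 371.7, 227.5, 403.8], array([ 0.5638,  0.3154, -0.0339])), (0.67, [288.1, 174.0, 315.9, 193.5], array([ 0.5582, -0.3032,  0.0455])), (0.66, [328.5, 212.5, 354.4, 240.6], array([ 0.4342, -0.1478, -0.0596])), (0.5, [318.0, 264.0, 330.5, 287.1], array([0.441 , 0.0152, 0.0264]))]
```

View pics/s3.png

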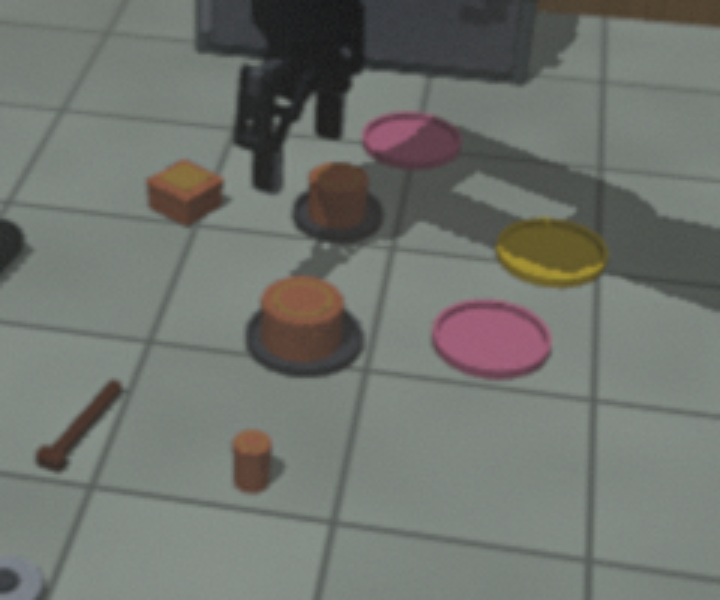

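The side crop shows tin_b seated in dish_b at (338,200) and tin_a in dish_a at (303,325), both upright and well inside the lips. The square tin is undisturbed. On to tin_c.

move_arm(
  dp=[
    [0.08,0.4,0],
    [0.16,0.8,0],
    [0.2,1,0],
  ],
  angular=[
    [0,0,0],
    [0,0,0],
    [0,0,0],
  ],
  claw=[1,1,1],
)

```text
time_s: 14.2
tcp_pos: [0.4704, -0.1173, 0.1209]
ee_rot: [0.0, 0.177, 0.984, 0.0]
wrist_force: [0.1, -0.8, 0.0]
finger_gap: 0.0854
gripper_force: 0.0
```

move_arm(
  dp=[
    [0.08,0.4,0],
    [0.16,0.8,0],
    [0.2,1,0],
  ],
  angular=[
    [0,0,0],
    [0,0,0],
    [0,0,0],
  ],
  claw=[1,1,1],
)

```text
time_s: 14.5
tcp_pos: [0.4907, -0.017, 0.121]
ee_rot: [0.0, 0.176, 0.984, 0.0]
wrist_force: [0.6, -0.5, -0.5]
finger_gap: 0.0855
gripper_force: 0.0
```

move_arm(
  dp=[
    [0.08,0.4,0],
    [0.16,0.8,0],
    [0.2,1,0],
  ],
  angular=[
    [0,0,0],
    [0,0,0],
    [0,0,0],
  ],
  claw=[1,1,1],
)

```text
time_s: 14.8
tcp_pos: [0.511, 0.0832, 0.121]
ee_rot: [0.0, 0.176, 0.984, 0.0]
wrist_force: [0.1, -0.1, 0.3]
finger_gap: 0.0855
gripper_force: 0.0
```

move_arm(
  dp=[
    [0.08,0.4,0],
    [0.16,0.8,0],
    [0.2,1,0],
  ],
  angular=[
    [0,0,0],
    [0,0,0],
    [0,0,0],
  ],
  claw=[1,1,1],
)

```text
time_s: 15.1
tcp_pos: [0.5312, 0.1834, 0.1209]
ee_rot: [0.0, 0.176, 0.984, 0.0]
wrist_force: [0.7, -0.7, 0.2]
finger_gap: 0.0853
gripper_force: 0.0
```

move_arm(
  dp=[
    [0.08,0.4,0],
    [0.16,0.8,0],
    [0.2,1,0],
    [0.2,1,0],
  ],
  angular=[
    [0,0,0],
    [0,0,0],
    [0,0,0],
    [0,0,0],
  ],
  claw=[1,1,1,1],
)

```text
time_s: 15.5
tcp_pos: [0.5511, 0.2833, 0.1204]
ee_rot: [0.0, 0.176, 0.984, 0.0]
wrist_force: [0.2, -0.8, 0.1]
finger_gap: 0.0852
gripper_force: 0.0
```

Run:
```python
from h import *
optics.snapshot("wrist"); print(arm.get_state()["tcp_pos"])
for o in find("wrist","tin_a",.036): print(o)
for o in find("wrist","dish_a",.01): print(o)
```

```text
[0.55086152 0.2816684  0.12028835]
(0.95, [340.4, 217.2, 408.3, 293.4], array([ 0.5621,  0.313 , -0.0356]))
(0.86, [203.0, 401.2, 282.6, 458.4], array([ 0.6753,  0.167 , -0.0486]))
(0.77, [271.4, 0.8, 368.3, 73.3], array([0.4339, 0.324 , 0.0448]))
```

move_arm(
  dp=[
    [0.11,0.33,0],
    [0.11,0.33,-0.2],
    [0.11,0.33,-0.5],
    [0.11,0.33,-0.75],
    [0.11,0.33,-0.82],
    [0.11,0.33,-0.82],
    [0.11,0.33,-0.82],
  ],
  angular=[
    [0,0,0],
    [0,0,0],
    [0,0,0],
    [0,0,0],
    [0,0,0],
    [0,0,0],
    [0,0,0],
  ],
  claw=[1,1,1,1,1,1,1],
)

```text
time_s: 16.35
tcp_pos: [0.5621, 0.3143, 0.0404]
ee_rot: [0.001, 0.177, 0.984, 0.001]
wrist_force: [-0.1, -0.1, 0.6]
finger_gap: 0.086
gripper_force: 0.0
```

move_arm(
  dp=[
    [0,0,0],
    [0,0,0],
    [0,0,0],
    [0,0,0],
    [0,0,0],
    [0,0,0],
    [0,0,0],
  ],
  angular=[
    [0,0,0],
    [0,0,0],
    [0,0,0],
    [0,0,0],
    [0,0,0],
    [0,0,0],
    [0,0,0],
  ],
  claw=[0.5,0,-0.2,-0.4,-0.4,-0.4,-0.4],
  newtons=50,
)

```text
time_s: 17.05
tcp_pos: [0.5617, 0.3152, 0.04]
ee_rot: [0.001, 0.176, 0.984, 0.001]
wrist_force: [-0.8, 0.2, 6.0]
finger_gap: 0.0343
gripper_force: 50.4
```

move_arm(
  dp=[
    [0,0,0.15],
    [0,0,0.4],
    [0,0,0.7],
    [0,0,0.8],
    [0,0,0.8],
  ],
  angular=[
    [0,0,0],
    [0,0,0],
    [0,0,0],
    [0,0,0],
    [0,0,0],
  ],
  claw=[-0.4,-0.4,-0.4,-0.4,-0.4],
)

```text
time_s: 17.55
tcp_pos: [0.5621, 0.3152, 0.1212]
ee_rot: [0.002, 0.176, 0.984, 0.001]
wrist_force: [0.6, 0.3, -0.4]
finger_gap: 0.0346
gripper_force: 49.9
```

move_arm(
  dp=[
    [0.15,-0.17,0],
    [0.35,-0.4,0],
    [0.55,-0.63,0],
    [0.62,-0.73,0],
  ],
  angular=[
    [0,0,0],
    [0,0,0],
    [0,0,0],
    [0,0,0],
  ],
  claw=[-0.4,-0.4,-0.4,-0.4],
)

```text
time_s: 17.95
tcp_pos: [0.6235, 0.2392, 0.116]
ee_rot: [-0.002, 0.178, 0.984, -0.001]
wrist_force: [-0.1, 1.2, -0.8]
finger_gap: 0.034
gripper_force: 49.9
```

Run:
```python
from h import *
optics.snapshot("wrist"); print(arm.get_state()["tcp_pos"])
for o in find("wrist","dish_a",.01): print(o)
```

```text
[0.6239166  0.2383545  0.11626627]
(0.61, [214.6, 318.5, 292.0, 390.5], array([0.6826, 0.1588, 0.021 ]))
```

move_arm(
  dp=[
    [0.2,-0.23,0],
    [0.4,-0.46,0],
    [0.57,-0.66,0],
    [0.63,-0.72,0],
    [0.63,-0.72,0],
    [0.63,-0.72,0],
  ],
  angular=[
    [0,0,0],
    [0,0,0],
    [0,0,0],
    [0,0,0],
    [0,0,0],
    [0,0,0],
  ],
  claw=[-0.4,-0.4,-0.4,-0.4,-0.4,-0.4],
)

```text
time_s: 18.65
tcp_pos: [0.6849, 0.1714, 0.1183]
ee_rot: [-0.001, 0.176, 0.984, 0.0]
wrist_force: [-0.5, 0.1, -0.7]
finger_gap: 0.0341
gripper_force: 50.0
```

Run:
```python
from h import *
print(arm.get_state()["tcp_pos"])
o=[]
for cam in ("wrist","side"):
    im=optics.snapshot(cam)[:,:,::-1].copy(); m=optics.camera_model(cam)
    for d in (.056,.064):
        p=proj(m,np.c_[.6865+d/2*np.cos(A),.1685+d/2*np.sin(A),0*A+.01]); cv2.polylines(im,[p.round().astype(int)],True,(0,255,0),1)
    t=arm.get_state()["tcp_pos"]; c=proj(m,[[.6865,.1685,.03]])[0].astype(int); x=np.clip(c[0]-100,0,440); y=np.clip(c[1]-100,0,280)
    o.append(cv2.resize(im[y:y+200,x:x+200],(400,400),interpolation=cv2.INTER_CUBIC))
cv2.imwrite("pics/c4.png",np.hstack(o))
```

```text
[0.68492523 0.17138026 0.11833483]
```

View pics/c4.png

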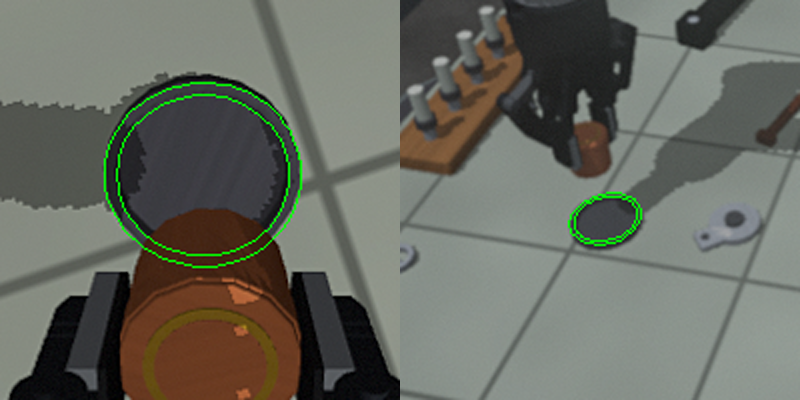

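The wrist crop puts the dish rim within about 2 mm of the estimate, a touch toward -x, and the tin hangs upright. Descending.

move_arm(
  dp=[
    [0,-0.02,-0.2],
    [0,-0.02,-0.45],
    [0,-0.02,-0.62],
    [0,-0.02,-0.68],
    [0,-0.02,-0.71],
    [0,-0.02,-0.72],
    [0,-0.02,-0.72],
  ],
  angular=[
    [0,0,0],
    [0,0,0],
    [0,0,0],
    [0,0,0],
    [0,0,0],
    [0,0,0],
    [0,0,0],
  ],
  claw=[-0.4,-0.4,-0.4,-0.4,-0.4,-0.4,-0.4],
)

```text
time_s: 19.45
tcp_pos: [0.6868, 0.168, 0.0482]
ee_rot: [0.001, 0.176, 0.984, 0.0]
wrist_force: [0.1, -0.7, -0.6]
finger_gap: 0.0342
gripper_force: 50.0
```

move_arm(
  dp=[
    [0,0,-0.02],
    [0,0,-0.035],
    [0,0,-0.045],
    [0,0,-0.05],
    [0,0,-0.05],
    [0,0,-0.05],
  ],
  angular=[
    [0,0,0],
    [0,0,0],
    [0,0,0],
    [0,0,0],
    [0,0,0],
    [0,0,0],
  ],
  claw=[-0.4,-0.4,-0.4,-0.4,-0.4,-0.4],
)

```text
time_s: 20.05
tcp_pos: [0.6863, 0.1677, 0.043]
ee_rot: [0.0, 0.176, 0.984, 0.0]
wrist_force: [-3.1, -0.3, 6.2]
finger_gap: 0.0343
gripper_force: 50.5
```

move_arm(
  dp=[
    [0,0,0],
    [0,0,0],
    [0,0,0],
    [0,0,0],
    [0,0,0.1],
    [0,0,0.4],
    [0,0,0.8],
    [0,0,0.8],
  ],
  angular=[
    [0,0,0],
    [0,0,0],
    [0,0,0],
    [0,0,0],
    [0,0,0],
    [0,0,0],
    [0,0,0],
    [0,0,0],
  ],
  claw=[0.2,1,1,1,1,1,1,1],
)

```text
time_s: 20.85
tcp_pos: [0.6901, 0.1685, 0.1313]
ee_rot: [0.007, 0.176, 0.984, 0.003]
wrist_force: [0.9, 1.2, 1.2]
finger_gap: 0.0855
gripper_force: 0.0
```

move_arm(
  dp=[
    [-0.27,-0.17,0],
    [-0.54,-0.34,0],
    [-0.82,-0.5,0],
    [-0.82,-0.5,0],
  ],
  angular=[
    [0,0,0],
    [0,0,0],
    [0,0,0],
    [0,0,0],
  ],
  claw=[1,1,1,1],
)

```text
time_s: 21.25
tcp_pos: [0.6005, 0.1162, 0.1213]
ee_rot: [-0.002, 0.177, 0.984, -0.001]
wrist_force: [0.8, 0.5, 0.2]
finger_gap: 0.0853
gripper_force: 0.0
```

move_arm(
  dp=[
    [-0.27,-0.17,0],
    [-0.54,-0.34,0],
    [-0.82,-0.5,0],
    [-0.82,-0.5,0],
  ],
  angular=[
    [0,0,0],
    [0,0,0],
    [0,0,0],
    [0,0,0],
  ],
  claw=[1,1,1,1],
)

```text
time_s: 21.65
tcp_pos: [0.5197, 0.0667, 0.1218]
ee_rot: [-0.001, 0.177, 0.984, -0.0]
wrist_force: [-0.2, 0.3, -0.4]
finger_gap: 0.0857
gripper_force: 0.0
```

Run:
```python
from h import *
optics.snapshot("wrist"); print(arm.get_state()["tcp_pos"])
for o in find("wrist","tin_a",.036): print(o)
im=optics.snapshot("top")
print(find("top","tin_a",.036),find("top","dish_a",.01))
cv2.imwrite("pics/t5.png",cv2.resize(im[140:310,130:460,::-1],None,fx=2.4,fy=2.4))
```

```text
[0.52173654 0.06742071 0.12237612]
(0.97, [504.5, 370.7, 549.8, 400.3], array([ 0.6722,  0.1748, -0.0074]))
(0.9, [3.3, 199.5, 23.2, 271.9], array([ 0.4466, -0.1122,  0.0119]))
(0.9, [157.1, 138.3, 219.0, 188.6], array([0.4417, 0.0158, 0.0247]))
[(0.82, [349.1, 255.5, 373.5, 280.5], array([ 0.4321, -0.1431,  0.0603])), (0.61, [225.4, 158.8, 240.0, 165.5], array([0.7029, 0.1727, 0.0166])), (0.44, [287.1, 261.7, 298.6, 274.1], array([0.4382, 0.017 , 0.0219]))] [(0.9, [342.1, 251.0, 377.6, 286.1], array([ 0.4239, -0.1406,  0.0618])), (0.89, [470.7, 269.5, 506.6, 306.1], array([ 0.3823, -0.4492,  0.0875])), (0.78, [413.4, 255.9, 446.7, 286.0], array([ 0.425 , -0.3067,  0.0567])), (0.75, [408.3, 323.8, 443.2, 362.0], array([ 0.2545, -0.2946,  0.0869])), (0.65, [155.6, 262.3, 177.9, 284.0], array([0.4271, 0.3303, 0.0487])), (0.62, [353.5, 309.0, 390.6, 345.7], array([ 0.2935, -0.1696,  0.0868]))]
```

View pics/t5.png

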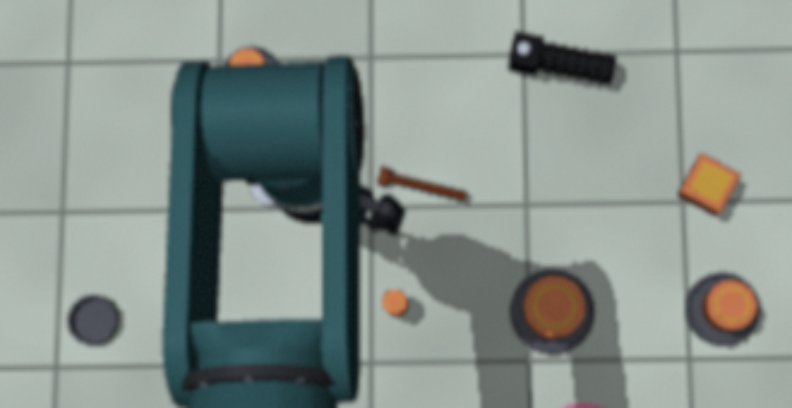

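The top crop shows a and b seated in their dishes, with the slight offset explained by parallax. The grip and square tin are untouched, and dish_d is empty at (95,320). Next is tin_d at (.439, .0165).

move_arm(
  dp=[
    [-0.28,-0.17,0],
    [-0.56,-0.34,0],
    [-0.8,-0.5,0],
    [-0.82,-0.51,0],
    [-0.82,-0.51,0],
    [-0.82,-0.51,0],
  ],
  angular=[
    [0,0,0],
    [0,0,0],
    [0,0,0],
    [0,0,0],
    [0,0,0],
    [0,0,0],
  ],
  claw=[1,1,0.6,0.4,0.4,0.4],
)

```text
time_s: 22.5
tcp_pos: [0.4415, 0.0172, 0.1223]
ee_rot: [0.001, 0.176, 0.984, 0.0]
wrist_force: [-0.4, 0.0, -0.3]
finger_gap: 0.0597
gripper_force: 0.0
```

Run:
```python
from h import *
optics.snapshot("wrist"); print(arm.get_state()["tcp_pos"])
for o in find("wrist","tin_a",.036): print(o)
```

```text
[0.44136952 0.01722543 0.12220534]
(0.75, [582.9, 428.0, 640.0, 480.0], array([ 0.683 ,  0.1795, -0.0137]))
(0.67, [291.3, 226.1, 336.3, 280.4], array([0.4398, 0.0152, 0.0248]))
(0.66, [30.0, 265.9, 143.3, 372.2], array([ 0.4338, -0.1476,  0.06  ]))
```

move_arm(
  dp=[
    [-0.02,-0.015,-0.2],
    [-0.02,-0.015,-0.5],
    [-0.02,-0.015,-0.75],
    [-0.02,-0.015,-0.82],
    [-0.02,-0.015,-0.82],
    [-0.02,-0.015,-0.82],
  ],
  angular=[
    [0,0,0],
    [0,0,0],
    [0,0,0],
    [0,0,0],
    [0,0,0],
    [0,0,0],
  ],
  claw=[0.4,0.4,0.4,0.4,0.4,0.4],
)

```text
time_s: 23.2
tcp_pos: [0.4393, 0.0153, 0.0409]
ee_rot: [0.001, 0.176, 0.984, 0.0]
wrist_force: [0.0, -0.0, -0.1]
finger_gap: 0.0594
gripper_force: 0.0
```

move_arm(
  dp=[
    [0,0,0],
    [0,0,0],
    [0,0,0],
    [0,0,0],
    [0,0,0],
    [0,0,0],
    [0,0,0],
  ],
  angular=[
    [0,0,0],
    [0,0,0],
    [0,0,0],
    [0,0,0],
    [0,0,0],
    [0,0,0],
    [0,0,0],
  ],
  claw=[0,-0.3,-0.5,-0.65,-0.65,-0.65,-0.65],
  newtons=40,
)

```text
time_s: 23.9
tcp_pos: [0.4391, 0.0151, 0.0412]
ee_rot: [0.001, 0.177, 0.984, 0.0]
wrist_force: [-0.4, 0.2, 5.7]
finger_gap: 0.0234
gripper_force: 39.3
```

move_arm(
  dp=[
    [0,0,0.15],
    [0,0,0.4],
    [0,0,0.7],
    [0,0,0.8],
    [0,0,0.8],
  ],
  angular=[
    [0,0,0],
    [0,0,0],
    [0,0,0],
    [0,0,0],
    [0,0,0],
  ],
  claw=[-0.65,-0.65,-0.65,-0.65,-0.65],
)

```text
time_s: 24.4
tcp_pos: [0.4392, 0.0151, 0.1213]
ee_rot: [0.002, 0.176, 0.984, 0.0]
wrist_force: [0.4, 0.2, -0.2]
finger_gap: 0.0236
gripper_force: 39.2
```

move_arm(
  dp=[
    [0,0.15,0],
    [0,0.4,0],
    [0,0.7,0],
    [0,1,0],
  ],
  angular=[
    [0,0,0],
    [0,0,0],
    [0,0,0],
    [0,0,0],
  ],
  claw=[-0.65,-0.65,-0.65,-0.65],
)

```text
time_s: 24.8
tcp_pos: [0.4368, 0.1159, 0.1175]
ee_rot: [-0.002, 0.177, 0.984, -0.001]
wrist_force: [0.0, 0.1, 0.1]
finger_gap: 0.0236
gripper_force: 39.3
```

move_arm(
  dp=[
    [0,0.3,0],
    [0,0.6,0],
    [0,0.9,0],
    [0,1,0],
  ],
  angular=[
    [0,0,0],
    [0,0,0],
    [0,0,0],
    [0,0,0],
  ],
  claw=[-0.65,-0.65,-0.65,-0.65],
)

```text
time_s: 25.2
tcp_pos: [0.4367, 0.2171, 0.1175]
ee_rot: [-0.002, 0.175, 0.985, -0.001]
wrist_force: [0.9, -0.4, -1.1]
finger_gap: 0.0233
gripper_force: 39.3
```

move_arm(
  dp=[
    [-0.03,0.3,0],
    [-0.06,0.6,0],
    [-0.1,0.9,0],
    [-0.1,1,0],
    [-0.1,1,0],
    [-0.1,1,0],
  ],
  angular=[
    [0,0,0],
    [0,0,0],
    [0,0,0],
    [0,0,0],
    [0,0,0],
    [0,0,0],
  ],
  claw=[-0.65,-0.65,-0.65,-0.65,-0.65,-0.65],
)

```text
time_s: 25.8
tcp_pos: [0.4279, 0.314, 0.1189]
ee_rot: [-0.0, 0.177, 0.984, -0.001]
wrist_force: [-0.4, 0.2, -0.2]
finger_gap: 0.0237
gripper_force: 39.4
```

Run:
```python
from h import *
print(arm.get_state()["tcp_pos"])
o=[]
for cam in ("wrist","side"):
    im=optics.snapshot(cam)[:,:,::-1].copy(); m=optics.camera_model(cam)
    for d in (.045,.053):
        p=proj(m,np.c_[.4285+d/2*np.cos(A),.3288+d/2*np.sin(A),0*A+.01]); cv2.polylines(im,[p.round().astype(int)],True,(0,255,0),1)
    c=proj(m,[[.4285,.3288,.03]])[0].astype(int); x=np.clip(c[0]-100,0,440); y=np.clip(c[1]-100,0,280)
    o.append(cv2.resize(im[y:y+200,x:x+200],(400,400),interpolation=cv2.INTER_CUBIC))
cv2.imwrite("pics/d6.png",np.hstack(o))
```

```text
[0.42791291 0.31400218 0.11887364]
```

View pics/d6.png

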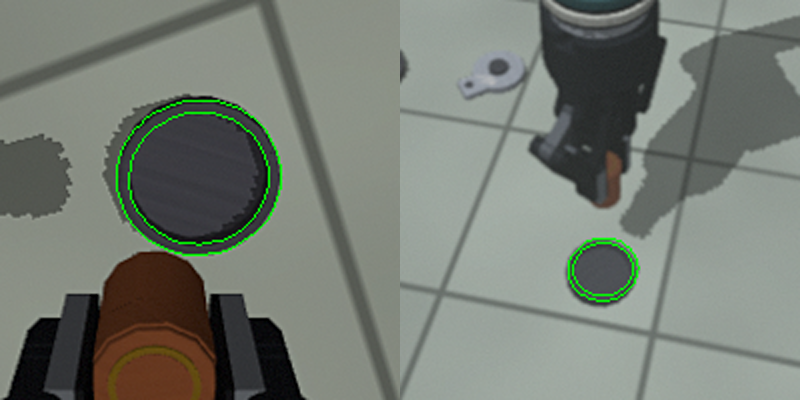

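The outline sits on dish_d within 1–2 mm and tin_d hangs upright. Shifting +y 14.5 mm and descending.

move_arm(
  dp=[
    [0.01,0.145,0],
    [0.01,0.145,-0.2],
    [0.01,0.145,-0.45],
    [0.01,0.145,-0.62],
    [0.01,0.145,-0.7],
    [0.01,0.145,-0.71],
    [0.01,0.145,-0.71],
  ],
  angular=[
    [0,0,0],
    [0,0,0],
    [0,0,0],
    [0,0,0],
    [0,0,0],
    [0,0,0],
    [0,0,0],
  ],
  claw=[-0.65,-0.65,-0.65,-0.65,-0.65,-0.65,-0.65],
)

```text
time_s: 26.6
tcp_pos: [0.4296, 0.3301, 0.0495]
ee_rot: [0.0, 0.177, 0.984, 0.0]
wrist_force: [-0.1, 0.3, -0.1]
finger_gap: 0.0233
gripper_force: 39.4
```

move_arm(
  dp=[
    [0,0,-0.02],
    [0,0,-0.035],
    [0,0,-0.045],
    [0,0,-0.05],
    [0,0,-0.05],
    [0,0,-0.05],
  ],
  angular=[
    [0,0,0],
    [0,0,0],
    [0,0,0],
    [0,0,0],
    [0,0,0],
    [0,0,0],
  ],
  claw=[-0.65,-0.65,-0.65,-0.65,-0.65,-0.65],
)

```text
time_s: 27.2
tcp_pos: [0.4292, 0.3299, 0.0443]
ee_rot: [0.0, 0.176, 0.984, 0.0]
wrist_force: [-1.4, -1.5, 2.0]
finger_gap: 0.0237
gripper_force: 39.5
```

move_arm(
  dp=[
    [0,0,-0.005],
    [0,0,-0.005],
    [0,0,-0.005],
    [0,0,-0.005],
    [0,0,-0.005],
    [0,0,0.1],
    [0,0,0.4],
    [0,0,0.8],
    [0,0,1],
    [0,0,1],
  ],
  angular=[
    [0,0,0],
    [0,0,0],
    [0,0,0],
    [0,0,0],
    [0,0,0],
    [0,0,0],
    [0,0,0],
    [0,0,0],
    [0,0,0],
    [0,0,0],
  ],
  claw=[-0.65,-0.2,0.3,0.5,0.5,0.5,0.5,0.5,0.5,0.5],
)

```text
time_s: 28.2
tcp_pos: [0.4314, 0.3312, 0.1493]
ee_rot: [0.004, 0.176, 0.984, 0.003]
wrist_force: [0.8, 0.7, 0.7]
finger_gap: 0.0645
gripper_force: 0.0
```

move_arm(
  dp=[
    [-0.3,0,0.3],
    [-0.6,0,0.6],
    [-1,0,1],
    [-1,0,1],
    [-1,0,1],
  ],
  angular=[
    [0,0,0],
    [0,0,0],
    [0,0,0],
    [0,0,0],
    [0,0,0],
  ],
  claw=[0.5,0.5,0.5,0.5,0.5],
)

```text
time_s: 28.7
tcp_pos: [0.3287, 0.3301, 0.2448]
ee_rot: [0.001, 0.176, 0.984, 0.001]
wrist_force: [-0.1, -0.1, -1.1]
finger_gap: 0.0639
gripper_force: 0.0
```

Run:
```python
from h import *
print(arm.get_state()["tcp_pos"])
a=optics.snapshot("top")[140:310,130:460,::-1]
b=optics.snapshot("side")[140:450,150:400,::-1]
cv2.imwrite("pics/f7.png",np.hstack([cv2.resize(a,(460,237)),cv2.resize(b[:0:-1][::-1],(191,237))]) if 0 else cv2.resize(a,None,fx=2.4,fy=2.4)); cv2.imwrite("pics/f8.png",cv2.resize(b,None,fx=1.9,fy=1.9))
```

```text
[0.3287459  0.33010064 0.24481219]
```

View pics/f7.png

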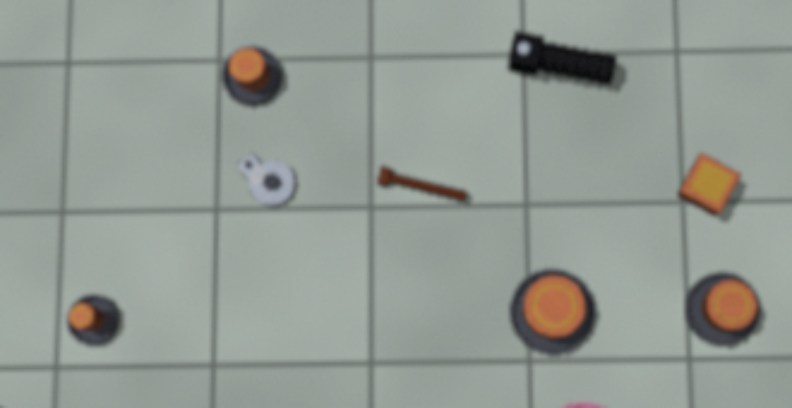

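View pics/f8.png

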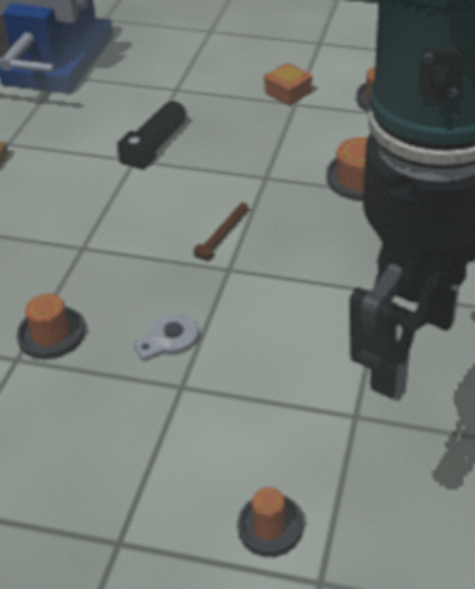

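Both pictures show every tin standing upright inside its own dish: c at top (250,70), d at (95,318), a at (554,308) and b at (728,307). The square tin and grip have not moved, and the arm is clear.

```bash
python3 -c "
from cell import arm; print(arm.job_done())"
```

```text
the job is handed in; nothing more can be done
None
```

All four round tins were set down upright in their matching dishes, largest to smallest, and the job was handed in at about 29 s; the square tin and tiller grip were left where they lay.

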